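# Clamp the flow cell in the quick-release holder

## Robot

A 6-joint arm with a two-finger parallel gripper is mounted at the origin on a cart in front of the work surface, level with it; the furniture and walls round the work are solid. World frame = base frame: x ahead of the robot, y to its left, z up, the work surface at z = 0. Lengths are in m, angles in rad, forces in N, time in s.
With the tool pointing down it reaches from about 0.325 to 0.85 m from the base axis. Payload 15.5 kg.
Tool frame: the origin (TCP) lies on the centre line of the jaws, within the pads' length; the fingertips stand 11 mm ahead of it and the grasp point (between the pads) lies 8 mm behind it (r.tcp_to_tips is the distance from the TCP to the fingertips, in m); z points along the fingers, y is the line along which they close (so a half turn about z gives the same grasp; the last joint's range is limited). The gripper opens to 91 mm and grips with 3 to 60 N. Pads are 32 mm wide; open, the fingers measure 118 mm over their backs; the gripper's body (76 mm by 178 mm) begins 60 mm behind the grasp point.
Start: joints at [-1.226, 0.494, 1.345, -0, 1.302, -0.096], TCP at [0.267, -0.565, 0.225] pointing down, gripper open.
Joint ranges: [-2.91, 2.91], [-0.82, 2.16], [0.22, 2.67], [-1.22, 4.37], [0.12, 2.79], [-3.08, 3.08]. Speed limits (rad/s): [1.89, 1.89, 2.57, 3.01, 3.01, 3.01].

## Interface

Orientations are given as a unit quaternion [w, x, y, z].
In Python, from workcell import r, eyes, finish_job gives the robot as it stands. The module is installed in compiled form; this text tells all that it offers.
- The arm moves only by the tool step_arm, never from a script. Its arguments are lists of equal length, an entry for each row: "translation": the shift along the world's x, y, z in m, a list of three; "spin": the turn about the world's z in degrees; "hand": the finger opening in m, from 0 to 0.0912. In form: {"translation": [[dx, dy, dz], ...], "spin": [spin, ...], "hand": [hand, ...]}. A call has 1 to 10 rows; each row shifts and turns the commanded pose from where the row before left it; what a row does not reach is not made up. A row lasts 1/8 s, in which the tool goes at most 62.5 mm and 10.7 degrees, less where a joint would pass 70% of its speed; a pose out of reach is approached as far as the arm can. A call with a gripper value outside its range is refused whole. The fingers move at their own pace and stop on an object; "newtons" is the grip in N (left out, the last holds). Time passes only in rows, so rows that do not move let the fingers close. It gives the time, the measured TCP pose, the force, the opening and the grip force at its end, in the units of the state.
- r.sense(): the state, without advancing time (a new reading comes with each control period).
- eyes.capture(name): name is "scene" or "side" or "wrist"; returns a dict with "img" (400x640x3 uint8, red, green, blue), "range_z" (400x640 float32, m along the optical axis (not along the pixel's ray), 0 where there is no reading), "fovy" (degrees; the focal length in pixels is half the picture's height over the tangent of half this angle, whatever the lens; pixels are square), "cx", "cy" (the principal point, pixels), "D" ([k1, k2, p1, p2, k3] as OpenCV has them; the pictures are not rectified), "R" (3x3) and "t" (3): a world point X has camera coordinates R X + t; the wrist camera has in their place "hand_eye" (4x4, takes a point from camera to tool coordinates, whose origin is the TCP and whose axes are the flange's). Camera axes: x right, y down, z forward; pixel columns grow to the right and rows downward; lengths in m; the calibration is good to about 2 mm. A picture is of the moment at which its call begins: read the wrist's pose just before it.
- finish_job(): hands the job in; it is judged then, once.
The state is a dict: "time": time; "q": joint angles; "joint_vel": joint speeds; "tau": joint torques, N m; "tool_pos": TCP position; "eef_rot": TCP orientation; "wrist_force": force on the tool from outside, world axes, zero at the start; "moment": the same for the moment, N m; "gripper_width": finger opening in m; "grasp_force": force on a finger pad.
Only numpy, scipy, OpenCV 4.12 (cv2) and the standard library are available. Lean on these libraries where they do the work, as an engineer would, in place of code of your own. Each camera call takes 0.05 s, during which the arm holds its last target. There are 200 camera calls.

## Task

Lift the flow cell out of its cradle by its long sides, stand it on the open desk and let go, then take it again by its two ends and stand it on the bed of the clamp, midway between the jaws. With the cam lever still open, turn the opposite wing nut clockwise until the lever would meet firm resistance from about half-way of its swing, then swing the lever fully home past centre so that the cell is firmly gripped, and let go. Do not disturb the bottle, the timer or the beaker behind.

Things in the scene. Friction and masses are not known exactly. Their poses are not given: they have to be found in the camera images.
- cell_centre (a point): Centre of the flow cell, a plain aluminium block 56 mm long (its x), 34 wide (y) and 40 high (z, up), 0.25 kg, with a round window in each long side and two 11 mm plugs 8 mm proud of its top. The point is 20 mm above its underside. It starts upright in the cradle.
- cradle: Fixed aluminium storage cradle, 100 x 52 mm base plate 8 mm thick on which the cell stands (origin: centre of its underside; x along the cell's length). Two end cheeks as high as the cell's top cover the cell's ends with 2 mm play, so that in it the cell can be gripped only across its 34 mm width.
- clamp: Fixed clamp on a base 84 (x) x 200 (y) x 10 mm; origin under the middle of its bed, z up; jaws close along y. The dark jaws are 52 mm long in x and level with the top of a cell on the bed (z 50 mm), so there the cell is held by its ends, length along x. Nut and its jaw on the +y side, lever and its sprung pad on -y. Lever open, the jaws are 43 mm apart less 1.5 mm per radian of nut.
- bed_centre (a point): Middle of the clamp's bed, on its upper surface 10 mm above the desk: where the cell's underside goes; the cell has to be within 7 mm of it. Axes as the clamp's.
- nut_jaw: Jaw moved by the nut, dark steel, 52 x 14 x 38 mm; origin at the middle of its clamping face, which looks to the clamp's -y and stands 21 mm from the bed's middle at nut 0 (the pad's face 22 mm on the other side, lever open). It advances 1.5 mm for each radian of nut.
- nut_grip (a point): Grip point of the wing nut, on its vertical axis (clamp x 0, y +78 mm), 68 mm above the desk. The black wing is a bar 48 mm long (this point's x) and 14 mm thick (its y), from 55 to 81 mm above the desk; the housing below it ends at 46 mm and the nut's round flange at 53 mm.
- clamp_nut (a joint): Wing nut angle, rad; grows clockwise seen from above, which tightens. 0 to 5.2; starts at 0 to 1.2; stays where left (0.25 N m of friction). Right for this cell: about 2.8 (2.3 to 3.3); the pad then meets the cell with the lever nearly half-way (0.7 rad) and closing takes about 5 N at the handle. Below that the grip is slack, above it over-squeezes.
- lever_pivot (a point): Vertical pivot axis of the cam lever, at the height of the lever arm, 57 mm above the desk (clamp x 0, y -64 mm). Axes as the clamp's.
- lever_grip (a point): Middle of the lever's handle, 70 mm out from the pivot, 57 mm above the desk; the black handle is 12 mm thick (point x), 16 mm high and ends 92 mm from the pivot; the arm points along this point's -y.
- clamp_lever (a joint): Cam lever angle, rad: 0 fully open, arm pointing out along the clamp's -y; grows clockwise seen from above as it closes; 1.65 fully home at its stop, arm pointing along the clamp's -x. Starts at 0 to 0.25, stays where left. It pushes the sprung pad (30 N/mm) 8 mm towards the cell, most at dead centre (1.57 rad), past which it locks.
- bottle: White screw-cap reagent bottle, 58 mm across, 123 mm high, loose bystander; origin under its centre.
- timer: Pale bench timer, 58 x 62 x 58 mm, loose bystander; origin under its centre.
- beaker: Clear beaker, 72 mm across, 90 mm high, loose bystander; origin under its centre.
Not all that is in view belongs to the job. Leave any turquoise or yellow look-alike of the part that bears cell_centre alone.

How it is judged:
By the outcome, as a careful person would: the job done as asked, in the order asked, and still so for the second after the job is handed in, with the robot touching nothing.
It also fails if it takes over 72 s, if anything falls off the work surface, if the arm or the gripper's body presses on something with over 40 N, if the wrist force passes 120 N, or if a joint passes its speed limit or range.

## Working session

There is one attempt and no reset: what is moved stays moved. The work goes in short steps, Python scripts to look and compute and a tool call to move; the robot and the scene stay as the last step left them, time stands still between calls to the robot, and variables do not carry over. Pictures are saved under pics/ and viewed, at most 10 in all, crops included, and the job is handed in when it is done.

Besides the shell and the picture viewer there is one more tool, called after ">>>" by a JSON object that holds its "method" and its "body", one argument or row to a line. step_arm: Moves the arm, as the interface text tells. Its arguments: {"type":"object","properties":{"translation":{"type":"array"},"spin":{"type":"array"},"hand":{"type":"array"},"newtons":{"type":"number"}},"required":["translation","spin","hand"]}

```bash
mkdir -p pics
cat > h.py <<'E'
import numpy as np, cv2, pickle
from workcell import r, eyes, finish_job
from scipy.spatial.transform import Rotation as Ro
def cap(n):
    s=r.sense(); c=eyes.capture(n); c=dict(c)
    f=200/np.tan(np.radians(c['fovy'])/2); c['K']=np.array([[f,0,c['cx']],[0,f,c['cy']],[0,0,1]])
    if 'hand_eye' in c:
        q=s['eef_rot']; T=np.eye(4); T[:3,:3]=Ro.from_quat([q[1],q[2],q[3],q[0]]).as_matrix(); T[:3,3]=s['tool_pos']
        M=T@np.array(c['hand_eye']); W=np.linalg.inv(M); c['R']=W[:3,:3]; c['t']=W[:3,3]
    c['R']=np.array(c['R']);c['t']=np.array(c['t']).ravel();c['D']=np.array(c['D'],float)
    return c
def cloud(c):
    v,u=np.mgrid[0:400,0:640]; p=np.stack([u,v],-1).reshape(-1,1,2).astype(float)
    n=cv2.undistortPoints(p,c['K'],c['D']).reshape(400,640,2); z=c['range_z'][...,None]
    X=np.concatenate([n*z,z],-1); return (X-c['t'])@c['R']
def proj(c,P):
    P=np.atleast_2d(np.array(P,float)); return cv2.projectPoints(P,cv2.Rodrigues(c['R'])[0],c['t'],c['K'],c['D'])[0].reshape(-1,2)
def save(c,n): cv2.imwrite(n,c['img'][...,::-1])
E
python3 - <<'E'
from h import *
for n in('scene','side'):
    c=cap(n); save(c,f'pics/{n}0.png'); pickle.dump(c,open(n+'.pkl','wb')); print(n,c['fovy'],-c['R'].T@c['t'],c['R'][2],(c['range_z']>0).mean())
print(r.sense())
E
```

```text
scene 50.54847735025137 [0.21237893 0.78409742 0.54694337] [ 0.37599505 -0.77540163 -0.50732636] 0.99581640625
side 43.44599129918905 [0.0774073  1.11125319 0.66797675] [ 0.36679455 -0.80915827 -0.45904754] 0.99597265625
{'time': 0.1, 'q': array([-1.22546444e+00,  4.94106198e-01,  1.34606939e+00,  2.24214280e-05,
        1.30248465e+00, -9.54987299e-02]), 'joint_vel': array([-8.61636933e-04, -1.47650806e-06, -2.88049462e-03, -2.72961598e-04,
       -4.61458907e-04, -8.86153439e-04]), 'tau': array([ 4.32363799e-03, -8.80241346e+01, -3.82544303e+01,  7.13497563e-02,
        4.81525459e-02, -4.90550303e-05]), 'tool_pos': array([ 0.26658158, -0.56493644,  0.22440704]), 'eef_rot': array([-5.30982517e-04,  9.75807245e-01,  2.18631963e-01, -5.57828035e-05]), 'wrist_force': array([-0.51180879,  0.4404805 , -0.28761259]), 'moment': array([-0.00262636,  0.0727716 , -0.01002434]), 'grasp_force': 0.0, 'gripper_width': 0.09165945143728016}
```

View pics/scene0.png

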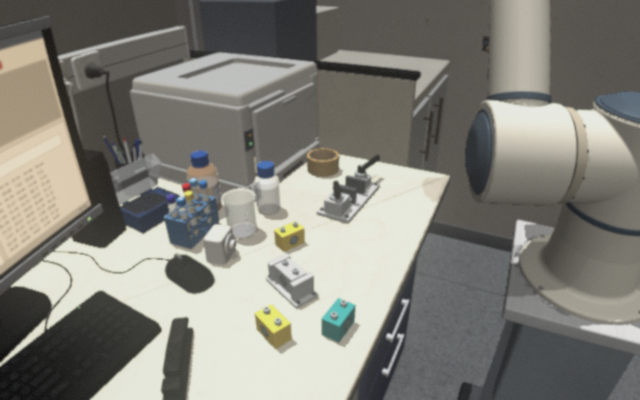

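View pics/side0.png

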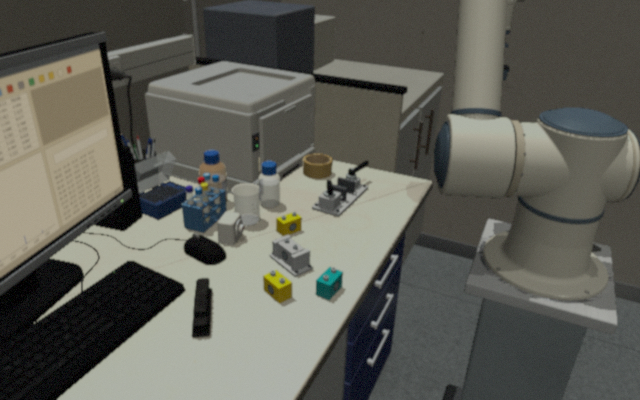

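The scene picture shows several candidates for the cell. The grey block in the cradle at (292,278) fits, being plain aluminium and standing between cheeks. The yellow blocks at (290,235) and (272,325) and the turquoise one at (338,319) are look-alikes. The clamp is at (350,190), with its handle at about (370,160). The bottle is at (267,190), the beaker at (240,212) and the timer at (220,243).

Run:
```python
from h import *
a=pickle.load(open('scene.pkl','rb'));b=pickle.load(open('side.pkl','rb'))
X=cloud(a)
for n,u,v in [('cell',290,268),('clamp',350,195),('handle',372,160),('nutwing',340,188),('bottle',266,168),('beaker',240,195),('timer',222,235),('yel',290,230),('yel2',272,318),('turq',338,310),('edge',430,200),('edge2',390,330)]: print(n,X[v,u].round(3))
# enlarged crops
c1=cv2.resize(a['img'][245:310,255:325,::-1],None,fx=5.5,fy=5.5,interpolation=cv2.INTER_CUBIC)
c2=cv2.resize(a['img'][145:225,310:390,::-1],None,fx=4.8,fy=4.46,interpolation=cv2.INTER_CUBIC)
h=357;cv2.imwrite('pics/crop.png',np.hstack([c1[:h],c2[:h]]))
for c,nm in((a,'scene'),(b,'side')):
    X=cloud(c); X=X[c['range_z']>0]
    m=(X[:,2]>0.003)&(X[:,2]<.15)&(X[:,0]>.25)&(X[:,0]<.75)&(X[:,1]>-.5)&(X[:,1]<.35); P=X[m]
    im=np.zeros((850,500),np.float32)
    o=np.argsort(P[:,2]); P=P[o]
    im[((.35-P[:,1])*1000).astype(int).clip(0,849),((P[:,0]-.25)*1000).astype(int)]=P[:,2]
    np.save(nm+'_hm.npy',im)
    im=cv2.dilate(im,np.ones((3,3)));g=cv2.applyColorMap((im/.13*255).clip(0,255).astype(np.uint8),cv2.COLORMAP_JET);g[im==0]=0
    g=cv2.resize(g,(353,600)); cv2.imwrite(f'pics/hm_{nm}.png',g)
g=np.hstack([cv2.imread('pics/hm_scene.png'),cv2.imread('pics/hm_side.png')]);cv2.imwrite('pics/hm.png',g)
```

```text
cell [0.523 0.271 0.048]
clamp [ 0.532 -0.042  0.034]
handle [ 0.529 -0.189  0.064]
nutwing [ 0.559 -0.043  0.046]
bottle [0.697 0.062 0.12 ]
beaker [0.732 0.123 0.073]
timer [0.69  0.25  0.058]
yel [0.588 0.154 0.039]
yel2 [0.494 0.385 0.04 ]
turq [0.405 0.323 0.039]
edge [ 0.359 -0.157 -0.   ]
edge2 [ 0.39  -0.009 -0.337]
```

View pics/crop.png

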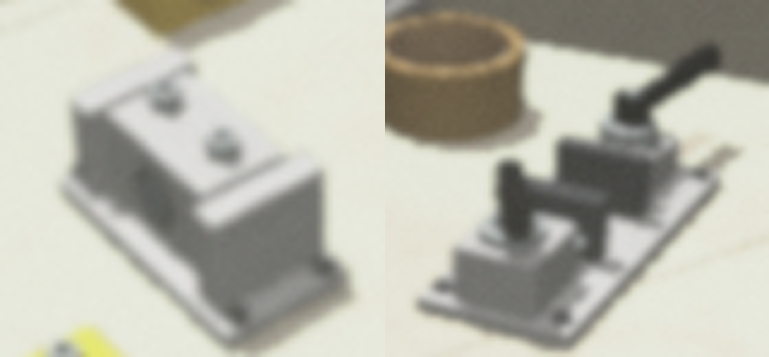

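View pics/hm.png

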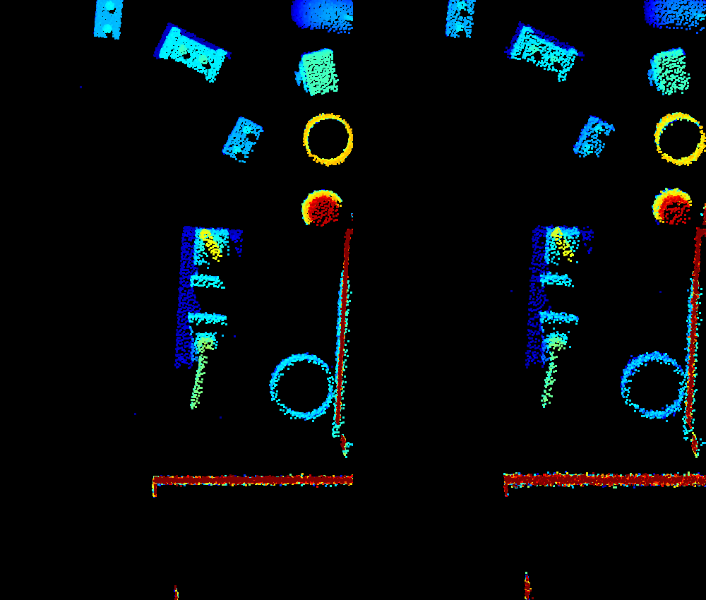

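The left crop confirms the plain aluminium cell between its cheeks. In the right crop, the nut is in front (near side, +y) and the lever handle is at the far side. The height map (x right, y up, 1.416 mm/px) shows the cradle at about (192,52), the wing at about (208,245) and the handle at about (197,380).

```bash
cat > fit.py <<'E'
from h import *
def rect(P,n):
    (cx,cy),(w,h),a=cv2.minAreaRect((P[:,:2]*1000).astype(np.float32))
    if w<h: w,h,a=h,w,a+90
    a=(a+90)%180-90
    print(n,len(P),'c',round(cx,1),round(cy,1),'LxW',round(w,1),round(h,1),'yaw',round(a,1),'zmed',round(float(np.median(P[:,2])),4)); return cx/1e3,cy/1e3,a
def trim(P,k=6):
    from scipy.spatial import cKDTree
    d=cKDTree(P[:,:2]).query(P[:,:2],k=k)[0][:,-1]; return P[d<np.median(d)*2]
def box(X,x0,x1,y0,y1,z0,z1):
    m=(X[:,0]>x0)&(X[:,0]<x1)&(X[:,1]>y0)&(X[:,1]<y1)&(X[:,2]>z0)&(X[:,2]<z1); return trim(X[m])
def run(c):
    X=cloud(c); X=X[c['range_z']>0]
    for n,b in dict(cradle_all=(.42,.6,.2,.34,.004,.07),cradle_top=(.42,.6,.2,.34,.042,.054),
        clampbase=(.47,.62,-.2,.05,.005,.09),jaws=(.5,.6,-.115,-.03,.044,.055),wing=(.5,.6,-.05,.03,.072,.09),lever=(.48,.58,-.24,-.125,.055,.075)).items():
        P=box(X,*b)
        if len(P)>20: rect(P,n)
E
python3 - <<'E'
from fit import *
for n in('scene','side'): run(pickle.load(open(n+'.pkl','rb')))
E
```

```text
cradle_all 1331 c 522.0 273.9 LxW 96.1 49.8 yaw -26.1 zmed 0.0325
cradle_top 666 c 523.0 272.3 LxW 86.5 46.6 yaw -25.6 zmed 0.0469
clampbase 1596 c 532.1 -83.3 LxW 230.8 80.3 yaw 80.1 zmed 0.0338
jaws 150 c 543.2 -74.5 LxW 69.3 51.5 yaw -89.6 zmed 0.0486
wing 74 c 549.5 2.6 LxW 48.4 13.6 yaw -59.0 zmed 0.0795
lever 144 c 531.5 -177.8 LxW 102.9 19.3 yaw 77.1 zmed 0.063
cradle_all 811 c 520.2 275.8 LxW 95.1 50.5 yaw -24.6 zmed 0.0286
cradle_top 369 c 520.7 273.1 LxW 84.6 47.6 yaw -25.7 zmed 0.0462
clampbase 1168 c 541.5 -84.5 LxW 229.4 82.6 yaw 87.5 zmed 0.0331
jaws 92 c 541.9 -72.6 LxW 72.8 51.1 yaw -89.9 zmed 0.047
wing 49 c 547.4 2.0 LxW 48.2 13.8 yaw -60.1 zmed 0.0772
lever 98 c 534.0 -176.5 LxW 96.1 22.0 yaw 81.9 zmed 0.0616
```

>>> {"method": "step_arm", "body": {
  "translation": [
    [0.01,0.05,0.01],
    [0.01,0.06,0.01],
    [0.01,0.06,0.01],
    [0.015,0.06,0.01],
    [0.015,0.06,0.0],
    [0.02,0.06,0.0],
    [0.02,0.06,0.0],
    [0.02,0.06,0.0],
    [0.02,0.06,0.0],
    [0.02,0.06,0.0]
  ],
  "spin": [0,0,0,0,0,0,0,0,0,0],
  "hand": [0.08,0.08,0.08,0.08,0.08,0.08,0.08,0.08,0.08,0.08]
}}

```text
time: 1.35
tool_pos: [0.4257, 0.0232, 0.2649]
eef_rot: [0.0, 0.976, 0.219, 0.0]
wrist_force: [0.1, -0.5, -0.2]
gripper_width: 0.0804
grasp_force: 0.0
```

>>> {"method": "step_arm", "body": {
  "translation": [
    [0.02,0.05,0.0],
    [0.02,0.05,0.0],
    [0.02,0.05,0.0],
    [0.02,0.05,0.0],
    [0.016,0.05,0.0],
    [0,0,0]
  ],
  "spin": [-10.2,-10.2,-10.2,-10.2,-10.2,0],
  "hand": [0.08,0.08,0.08,0.08,0.08,0.08]
}}

```text
time: 2.1
tool_pos: [0.5182, 0.2629, 0.2642]
eef_rot: [-0.0, 0.979, -0.205, -0.0]
wrist_force: [0.0, -0.0, -0.2]
gripper_width: 0.08
grasp_force: 0.0
```

Run:
```python
from fit import *
c=cap('wrist'); save(c,'pics/w1.png'); pickle.dump(c,open('w1.pkl','wb'))
s=r.sense(); print(s['tool_pos'],s['eef_rot'],s['q'])
print('cam',-c['R'].T@c['t'],c['R'][2]); X=cloud(c); print(X[::80,::100].reshape(-1,3).round(3))
run(c)
```

```text
[0.51761717 0.26116254 0.26425643] [ 2.77848384e-04  9.79139838e-01 -2.03186884e-01 -4.36442661e-04] [3.64296617e-01 3.94231876e-01 1.40447163e+00 2.11987201e-06
 1.34392390e+00 2.34431574e+00]
cam [0.58583699 0.23396342 0.42322031] [-0.24173332  0.10529721 -0.96461262]
[[ 0.887  0.548  0.011]
 [ 0.839  0.436 -0.002]
 [ 0.785  0.317 -0.001]
 [ 0.732  0.2    0.   ]
 [ 0.682  0.082 -0.002]
 [ 0.631 -0.037  0.   ]
 [ 0.58  -0.15   0.01 ]
 [ 0.802  0.598  0.024]
 [ 0.747  0.477  0.023]
 [ 0.694  0.358  0.022]
 [ 0.645  0.24  -0.002]
 [ 0.59   0.126  0.04 ]
 [ 0.543  0.024  0.061]
 [ 0.481 -0.14   0.001]
 [ 0.72   0.675  0.018]
 [ 0.665  0.556 -0.002]
 [ 0.605  0.419 -0.   ]
 [ 0.547  0.285  0.007]
 [ 0.487  0.152 -0.001]
 [ 0.429  0.017 -0.001]
 [ 0.369 -0.121 -0.   ]
 [ 0.624  0.782 -0.001]
 [ 0.58   0.316  0.335]
 [ 0.495  0.483 -0.002]
 [ 0.432  0.338 -0.001]
 [ 0.515  0.221  0.285]
 [ 0.531  0.198  0.34 ]
 [-0.38  -0.695 -0.754]
 [ 0.576  0.31   0.373]
 [ 0.562  0.312  0.355]
 [ 0.54   0.301  0.335]
 [ 0.542  0.259  0.359]
 [ 0.533  0.235  0.36 ]
 [ 0.522  0.212  0.36 ]
 [ 0.523  0.195  0.37 ]]
cradle_all 2753 c 491.1 286.7 LxW 172.6 51.5 yaw -24.9 zmed 0.0464
cradle_top 1638 c 524.2 272.1 LxW 83.9 45.9 yaw -25.5 zmed 0.0471
clampbase 10605 c 546.1 -73.8 LxW 200.5 84.9 yaw 86.8 zmed 0.0296
jaws 1209 c 546.3 -74.8 LxW 68.3 52.2 yaw 87.2 zmed 0.0486
wing 644 c 550.1 2.6 LxW 48.0 14.8 yaw -60.4 zmed 0.0791
lever 241 c 542.5 -133.0 LxW 21.1 9.5 yaw -0.2 zmed 0.0626
```

View pics/w1.png

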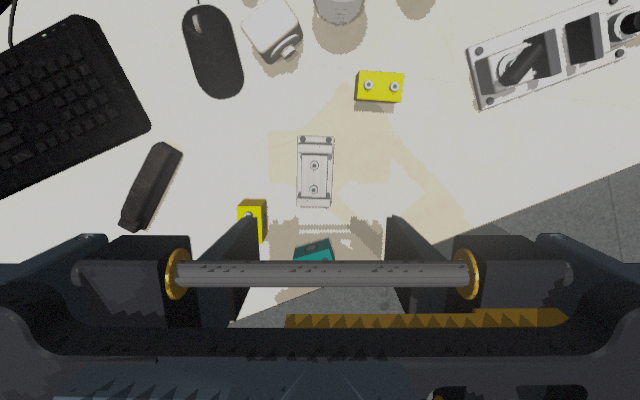

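The wrist view shows the cradle at (315,172), and the clamp at upper right with its base fitting 200×85 mm, as it should. The clamp origin is about (0.546, -0.074), with x yaw -3.2°. The wing yaw is -60.4°, so the nut is at about 1.0 rad.

>>> {"method": "step_arm", "body": {
  "translation": [
    [0.006,0.011,-0.03],
    [0,0,-0.05],
    [0,0,-0.05],
    [0,0,-0.02],
    [0,0,0]
  ],
  "spin": [-2.1,0,0,0,0],
  "hand": [0.065,0.065,0.065,0.065,0.065]
}}

```text
time: 2.78
tool_pos: [0.5227, 0.2696, 0.1138]
eef_rot: [0.001, 0.975, -0.222, -0.001]
wrist_force: [-0.1, 0.2, 0.5]
gripper_width: 0.0648
grasp_force: 0.0
```

>>> {"method": "step_arm", "body": {
  "translation": [
    [0.001,0.0025,-0.03],
    [0,0,-0.03],
    [0,0,-0.024],
    [0,0,0],
    [0,0,0],
    [0,0,0],
    [0,0,0],
    [0,0,0]
  ],
  "spin": [0,0,0,0,0,0,0,0],
  "hand": [0.065,0.065,0.065,0.065,0.03,0.03,0.03,0.03],
  "newtons": 25
}}

```text
time: 3.78
tool_pos: [0.525, 0.2734, 0.0316]
eef_rot: [-0.0, 0.975, -0.222, 0.0]
wrist_force: [-0.7, -2.2, 8.3]
gripper_width: 0.0339
grasp_force: 25.0
```

>>> {"method": "step_arm", "body": {
  "translation": [
    [0,0,0.02],
    [0,0,0.03],
    [0,0,0.03],
    [-0.005,-0.02,0.02],
    [-0.02,-0.04,0],
    [-0.02,-0.04,0],
    [-0.02,-0.04,0],
    [0,0,0]
  ],
  "spin": [0,0,0,0,7.5,7.5,7.4,0],
  "hand": [0.03,0.03,0.03,0.03,0.03,0.03,0.03,0.03]
}}

```text
time: 4.78
tool_pos: [0.4579, 0.1314, 0.131]
eef_rot: [0.0, 1.0, -0.029, -0.001]
wrist_force: [0.8, 0.2, -3.8]
gripper_width: 0.0338
grasp_force: 25.0
```

>>> {"method": "step_arm", "body": {
  "translation": [
    [0,0,-0.04],
    [0,0,-0.04],
    [0,0,-0.015],
    [0,0,-0.008],
    [0,0,-0.0035],
    [0,0,0],
    [0,0,0]
  ],
  "spin": [0,0,0,0,0,0,0],
  "hand": [0.03,0.03,0.03,0.03,0.03,0.03,0.03]
}}

```text
time: 5.65
tool_pos: [0.4602, 0.1336, 0.0251]
eef_rot: [-0.0, 1.0, -0.029, 0.001]
wrist_force: [0.0, -0.1, -4.2]
gripper_width: 0.0342
grasp_force: 25.0
```

>>> {"method": "step_arm", "body": {
  "translation": [
    [0,0,-0.001],
    [0,0,0]
  ],
  "spin": [0,0],
  "hand": [0.03,0.03]
}}

```text
time: 5.9
tool_pos: [0.4599, 0.1335, 0.0236]
eef_rot: [-0.0, 1.0, -0.029, 0.0]
wrist_force: [0.5, -0.6, -4.2]
gripper_width: 0.034
grasp_force: 25.0
```

>>> {"method": "step_arm", "body": {
  "translation": [
    [0,0,-0.001],
    [0,0,0]
  ],
  "spin": [0,0],
  "hand": [0.03,0.03]
}}

```text
time: 6.15
tool_pos: [0.46, 0.1334, 0.0234]
eef_rot: [-0.0, 1.0, -0.029, 0.001]
wrist_force: [-4.1, -0.8, 22.4]
gripper_width: 0.0341
grasp_force: 25.0
```

>>> {"method": "step_arm", "body": {
  "translation": [
    [0,0,0],
    [0,0,0],
    [0,0,0],
    [0,0,0.04],
    [0,0,0.04],
    [0,0,0.03],
    [0,0,0],
    [0,0,0],
    [0,0,0],
    [0,0,0]
  ],
  "spin": [0,0,0,0,0,10,10,10,10,10],
  "hand": [0.065,0.065,0.065,0.065,0.065,0.08,0.08,0.08,0.08,0.08]
}}

```text
time: 7.4
tool_pos: [0.4597, 0.1334, 0.1324]
eef_rot: [-0.0, 0.917, 0.399, -0.0]
wrist_force: [-0.4, -0.3, 0.2]
gripper_width: 0.08
grasp_force: 0.0
```

>>> {"method": "step_arm", "body": {
  "translation": [
    [0,0,0],
    [0,0,0],
    [0,0,0],
    [0,0,0],
    [0,0,0]
  ],
  "spin": [10,10,10,10,0],
  "hand": [0.08,0.08,0.08,0.08,0.08]
}}

```text
time: 8.02
tool_pos: [0.4597, 0.1334, 0.1324]
eef_rot: [-0.0, 0.727, 0.686, -0.0]
wrist_force: [-0.4, -0.4, 0.8]
gripper_width: 0.0799
grasp_force: 0.0
```

Run:
```python
from fit import *
s=r.sense(); print(s['tool_pos'],s['eef_rot'],s['q'])
for n in('scene','side'):
    c=cap(n); X=cloud(c)[c['range_z']>0]
    P=box(X,.41,.51,.09,.18,.036,.045)
    if len(P)>20: rect(P,n+' celltop')
save(c,'pics/side1.png')
```

```text
[0.45971617 0.13343639 0.13239858] [-5.07325590e-05  7.27345724e-01  6.86271218e-01 -1.01963733e-04] [ 1.57687573e-01  4.18192552e-01  1.80867182e+00 -3.92431527e-05
  9.14953921e-01  2.15807801e-01]
scene celltop 268 c 458.7 134.1 LxW 56.4 35.4 yaw -5.1 zmed 0.0392
side celltop 156 c 457.1 136.2 LxW 56.9 36.9 yaw -3.8 zmed 0.0386
```

>>> {"method": "step_arm", "body": {
  "translation": [
    [0,0,-0.04],
    [0,0,-0.04],
    [0,0,-0.03],
    [0,0,0],
    [0,0,0],
    [0,0,0],
    [0,0,0],
    [0,0,0]
  ],
  "spin": [0,0,0,0,0,0,0,0],
  "hand": [0.08,0.08,0.08,0.08,0.05,0.05,0.05,0.05],
  "newtons": 30
}}

```text
time: 9.12
tool_pos: [0.4604, 0.1336, 0.0234]
eef_rot: [0.0, 0.727, 0.686, 0.001]
wrist_force: [-0.7, -0.2, 11.6]
gripper_width: 0.0558
grasp_force: 30.0
```

>>> {"method": "step_arm", "body": {
  "translation": [
    [0,0,0.03],
    [0,0,0.05],
    [0,0,0.04],
    [0.01,-0.03,0.0],
    [0.02,-0.045,0],
    [0.02,-0.045,0],
    [0.02,-0.045,0],
    [0.0156,-0.0432,0],
    [0,0,0]
  ],
  "spin": [0,0,0,0,0,0,0,0,0],
  "hand": [0.05,0.05,0.05,0.05,0.05,0.05,0.05,0.05,0.05]
}}

```text
time: 10.25
tool_pos: [0.5464, -0.0776, 0.1428]
eef_rot: [0.001, 0.728, 0.685, 0.0]
wrist_force: [0.5, 0.7, -3.0]
gripper_width: 0.056
grasp_force: 30.0
```

Run:
```python
from fit import *
s=r.sense(); print(s['tool_pos'],s['eef_rot'])
c=cap('wrist'); save(c,'pics/w2.png'); run(c); X=cloud(c)[c['range_z']>0]
rect(box(X,.49,.6,-.18,.05,.007,.09),'base')
rect(box(X,.47,.62,-.25,-.12,.055,.075),'lever')
```

```text
[ 0.54638638 -0.07756774  0.14279945] [7.22684704e-04 7.28189985e-01 6.85374911e-01 2.32544560e-04]
clampbase 10468 c 545.6 -78.8 LxW 206.8 84.5 yaw 86.7 zmed 0.0105
jaws 934 c 547.2 -49.2 LxW 51.6 14.2 yaw -2.1 zmed 0.0486
wing 1197 c 550.4 1.5 LxW 47.4 14.1 yaw -59.6 zmed 0.0792
lever 306 c 537.6 -167.4 LxW 28.9 11.1 yaw 79.7 zmed 0.063
base 10439 c 546.1 -77.7 LxW 205.1 84.1 yaw 87.0 zmed 0.0105
lever 306 c 537.6 -167.4 LxW 28.9 11.1 yaw 79.7 zmed 0.063
  return _methods._mean(a, axis=axis, dtype=dtype,
  ret = ret.dtype.type(ret / rcount)
```

View pics/w2.png

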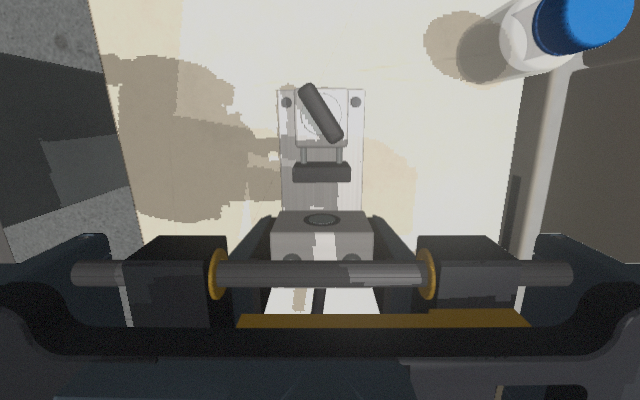

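The wrist view shows the cell held over the clamp at (320,235), the nut jaw at (322,172) and the wing at (320,113). The bottle at upper right is clear of the arm.

>>> {"method": "step_arm", "body": {
  "translation": [
    [0,0,-0.03],
    [0,0,-0.03],
    [0,0,0],
    [0,0,0]
  ],
  "spin": [0,0,0,0],
  "hand": [0.05,0.05,0.05,0.05]
}}

```text
time: 10.8
tool_pos: [0.5456, -0.0743, 0.0835]
eef_rot: [0.0, 0.727, 0.687, 0.0]
wrist_force: [0.5, -0.4, -3.1]
gripper_width: 0.0563
grasp_force: 30.0
```

>>> {"method": "step_arm", "body": {
  "translation": [
    [0.0005,-0.0018,0],
    [0,0,-0.02],
    [0,0,-0.02],
    [0,0,-0.007],
    [0,0,-0.0015],
    [0,0,0]
  ],
  "spin": [0,0,0,0,0,0],
  "hand": [0.05,0.05,0.05,0.05,0.05,0.05]
}}

```text
time: 11.55
tool_pos: [0.5463, -0.0766, 0.0346]
eef_rot: [0.0, 0.727, 0.687, 0.0]
wrist_force: [0.5, -0.4, -2.7]
gripper_width: 0.0558
grasp_force: 30.0
```

>>> {"method": "step_arm", "body": {
  "translation": [
    [0,0,-0.001],
    [0,0,0]
  ],
  "spin": [0,0],
  "hand": [0.05,0.05]
}}

```text
time: 11.8
tool_pos: [0.5463, -0.0767, 0.0335]
eef_rot: [0.0, 0.727, 0.687, 0.0]
wrist_force: [-0.1, -0.4, 2.8]
gripper_width: 0.0556
grasp_force: 30.0
```

>>> {"method": "step_arm", "body": {
  "translation": [
    [0,0,0],
    [0,0,0],
    [0,0,0],
    [0,0,0.03],
    [0,0,0.04],
    [0,0,0.04],
    [0.002,0.0395,0.02],
    [0.002,0.04,0],
    [0,0,0],
    [0,0,0]
  ],
  "spin": [0,0,0,0,0,0,10,10,10,3.3],
  "hand": [0.075,0.075,0.075,0.075,0.075,0.075,0.06,0.04,0.04,0.04]
}}

```text
time: 13.05
tool_pos: [0.5498, 0.0036, 0.163]
eef_rot: [0.0, 0.498, 0.867, -0.0]
wrist_force: [0.2, -0.1, -0.1]
gripper_width: 0.0402
grasp_force: 0.0
```

Run:
```python
from fit import *
s=r.sense(); print(s['tool_pos'],s['eef_rot'],s['q'])
for n in('scene','side'):
    c=cap(n); save(c,f'pics/{n}2.png'); X=cloud(c)[c['range_z']>0]
    for k,b in dict(jawscell=(.5,.6,-.12,-.03,.044,.053),plugs=(.5,.6,-.11,-.04,.0545,.063),wing=(.5,.6,-.05,.04,.072,.09),lever=(.47,.62,-.25,-.12,.055,.075)).items():
        P=box(X,*b)
        if len(P)>8: rect(P,n+k)
a=cv2.imread('pics/scene2.png')[135:225,300:400]; cv2.imwrite('pics/crop2.png',cv2.resize(a,None,fx=5,fy=5,interpolation=cv2.INTER_CUBIC))
```

```text
[0.54981068 0.00355772 0.16303125] [ 1.76221109e-05  4.97705078e-01  8.67346329e-01 -1.45630118e-05] [-1.02115778e-01  4.59627450e-01  1.60765475e+00 -4.65647606e-05
  1.07429010e+00 -6.30988224e-01]
scenejawscell 277 c 544.7 -74.5 LxW 68.8 55.7 yaw -90.0 zmed 0.0491
sceneplugs 24 c 545.7 -76.4 LxW 40.6 11.1 yaw -2.2 zmed 0.0578
scenewing 75 c 548.4 4.9 LxW 43.1 13.6 yaw -58.8 zmed 0.0791
scenelever 138 c 531.7 -178.0 LxW 104.8 19.4 yaw 76.5 zmed 0.0633
sidejawscell 191 c 542.0 -72.6 LxW 69.1 56.7 yaw 83.6 zmed 0.0478
sidewing 48 c 547.6 2.8 LxW 45.7 13.4 yaw -57.5 zmed 0.0777
sidelever 98 c 532.8 -177.4 LxW 101.2 21.1 yaw 83.6 zmed 0.0619
```

View pics/crop2.png

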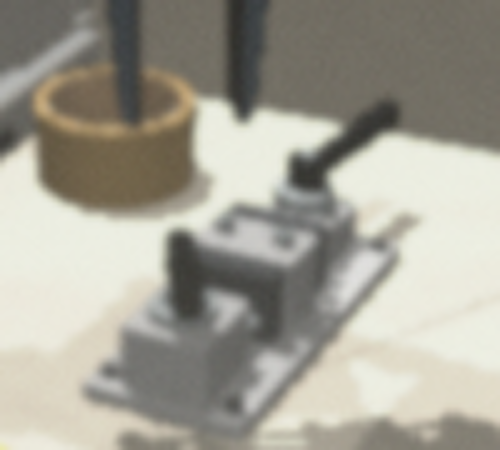

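The crop shows the cell standing between the jaws at (255,250), with the wing at (185,275) and the lever handle at (345,145). All as intended.

>>> {"method": "step_arm", "body": {
  "translation": [
    [0,0,-0.03],
    [0,0,-0.03],
    [0,0,-0.025],
    [0,0,-0.008],
    [0,0,0],
    [0,0,0],
    [0,0,0],
    [0,0,0]
  ],
  "spin": [0,0,0,0,0,0,0,0],
  "hand": [0.04,0.04,0.04,0.04,0.04,0.008,0.008,0.008],
  "newtons": 40
}}

```text
time: 14.15
tool_pos: [0.5497, 0.0028, 0.0706]
eef_rot: [0.0, 0.5, 0.866, -0.0]
wrist_force: [-10.1, -8.0, 20.7]
gripper_width: 0.0134
grasp_force: 69.7
```

>>> {"method": "step_arm", "body": {
  "translation": [
    [0,0,0],
    [0,0,0],
    [0,0,0]
  ],
  "spin": [0,0,-6],
  "hand": [0.008,0.008,0.008]
}}

```text
time: 14.52
tool_pos: [0.5498, 0.0029, 0.0706]
eef_rot: [0.0, 0.545, 0.838, -0.0]
wrist_force: [-3.6, -1.2, 7.9]
gripper_width: 0.0135
grasp_force: 69.8
```

>>> {"method": "step_arm", "body": {
  "translation": [
    [0,0,0],
    [0,0,0],
    [0,0,0],
    [0,0,0],
    [0,0,0],
    [0,0,0],
    [0,0,0],
    [0,0,0],
    [0,0,0],
    [0,0,0]
  ],
  "spin": [-10,-10,-10,-10,-10,-10,-10,-10,-10,-7.6],
  "hand": [0.008,0.008,0.008,0.008,0.008,0.008,0.008,0.008,0.008,0.008]
}}

```text
time: 15.78
tool_pos: [0.5527, 0.0015, 0.0707]
eef_rot: [0.002, 0.99, 0.141, 0.003]
wrist_force: [11.4, -14.5, -6.4]
gripper_width: 0.0138
grasp_force: 69.3
```

>>> {"method": "step_arm", "body": {
  "translation": [
    [0,0,0],
    [0,0,0]
  ],
  "spin": [0,0],
  "hand": [0.008,0.008]
}}

```text
time: 16.02
tool_pos: [0.5527, 0.0015, 0.0707]
eef_rot: [0.001, 0.99, 0.143, 0.003]
wrist_force: [11.2, -12.7, -6.7]
gripper_width: 0.0134
grasp_force: 69.1
```

>>> {"method": "step_arm", "body": {
  "translation": [
    [0,0,0],
    [0,0,0],
    [0,0,0.03],
    [0,0,0.05],
    [0,0,0.05],
    [-0.005,-0.04,0.05],
    [-0.005,-0.045,0],
    [-0.005,-0.045,0],
    [-0.005,-0.045,0],
    [-0.005,-0.034,0]
  ],
  "spin": [0,0,0,0,0,10,10,10,10,10],
  "hand": [0.04,0.04,0.04,0.04,0.04,0.04,0.04,0.04,0.04,0.04]
}}

```text
time: 17.27
tool_pos: [0.5244, -0.2066, 0.2486]
eef_rot: [-0.0, 0.835, 0.55, -0.0]
wrist_force: [0.0, -0.4, -0.2]
gripper_width: 0.0401
grasp_force: 0.0
```

>>> {"method": "step_arm", "body": {
  "translation": [
    [0,0,0],
    [0,0,0]
  ],
  "spin": [10,1.8],
  "hand": [0.04,0.04]
}}

```text
time: 17.52
tool_pos: [0.5247, -0.2051, 0.2485]
eef_rot: [-0.0, 0.776, 0.631, -0.0]
wrist_force: [-1.2, -0.5, -0.1]
gripper_width: 0.04
grasp_force: 0.0
```

Run:
```python
from fit import *
s=r.sense(); print(s['tool_pos'],s['eef_rot'],s['q'])
c=cap('wrist'); save(c,'pics/w3.png'); X=cloud(c)[c['range_z']>0]
for k,b in dict(base=(.49,.61,-.185,.05,.007,.054),plugs=(.5,.6,-.11,-.04,.0545,.063),jawscell=(.5,.6,-.12,-.03,.044,.053),wing=(.5,.6,-.05,.04,.072,.09),lever=(.47,.62,-.25,-.12,.055,.072),handle=(.47,.62,-.25,-.18,.055,.072)).items():
        P=box(X,*b)
        if len(P)>8: rect(P,k)
```

```text
[ 0.52467844 -0.20506766  0.24849187] [-2.88380462e-04  7.75942402e-01  6.30803689e-01 -1.08938872e-04] [-4.78604932e-01  3.84154989e-01  1.46726238e+00  3.10466222e-05
  1.29079110e+00 -2.72994340e-01]
base 9324 c 545.7 -79.2 LxW 189.6 84.4 yaw 86.9 zmed 0.0295
plugs 165 c 546.0 -76.9 LxW 42.1 10.5 yaw -2.8 zmed 0.0573
jawscell 2511 c 545.8 -77.0 LxW 64.1 56.2 yaw 87.0 zmed 0.049
lever 922 c 534.2 -179.4 LxW 101.0 20.7 yaw 77.7 zmed 0.0637
handle 395 c 531.0 -204.4 LxW 50.5 11.9 yaw 80.5 zmed 0.0635
```

View pics/w3.png

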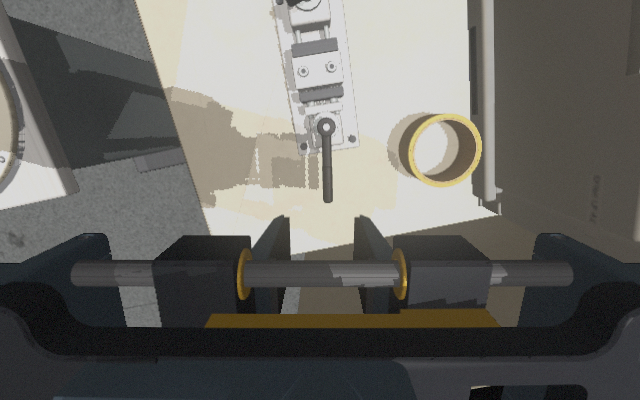

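The wrist view shows the handle from (325,127) to (328,200), with the cell between the jaws at (318,70). The handle end is 91.9 mm from the computed pivot, which agrees with the 92 mm given. The lever is at about 0.12 rad.

>>> {"method": "step_arm", "body": {
  "translation": [
    [0.0057,-0.0026,-0.03],
    [0,0,-0.05],
    [0,0,-0.05],
    [0,0,-0.04],
    [0,0,-0.02],
    [0,0,0]
  ],
  "spin": [1.9,0,0,0,0,0],
  "hand": [0.04,0.04,0.04,0.04,0.04,0.04]
}}

```text
time: 18.32
tool_pos: [0.53, -0.2066, 0.0575]
eef_rot: [-0.001, 0.766, 0.643, -0.001]
wrist_force: [-0.3, -0.1, -0.4]
gripper_width: 0.0402
grasp_force: 0.0
```

Run:
```python
import numpy as np
p=np.array([.5424,-.1387]); a=np.radians(-99.9-np.r_[0,np.arange(5.5,88.1,5.5),89])
P=p+.07*np.c_[np.cos(a),np.sin(a)]
print((np.diff(P,axis=0)*1e4).round(0).tolist(),P[-1])
```

```text
[[-66.0, 15.0], [-64.0, 21.0], [-62.0, 27.0], [-59.0, 33.0], [-55.0, 38.0], [-51.0, 43.0], [-47.0, 48.0], [-42.0, 52.0], [-37.0, 56.0], [-31.0, 59.0], [-26.0, 62.0], [-19.0, 64.0], [-13.0, 66.0], [-7.0, 67.0], [-0.0, 67.0], [6.0, 67.0], [2.0, 12.0]] [ 0.47324281 -0.12787027]
```

>>> {"method": "step_arm", "body": {
  "translation": [
    [0,0,0],
    [0,0,0],
    [0,0,0],
    [0,0,0],
    [-0.0066,0.0015,0],
    [-0.0064,0.0021,0]
  ],
  "spin": [0,0,0,0,-5.5,-5.5],
  "hand": [0.006,0.006,0.006,0.006,0.006,0.006],
  "newtons": 30
}}

```text
time: 19.08
tool_pos: [0.5185, -0.2042, 0.0593]
eef_rot: [0.001, 0.825, 0.566, 0.001]
wrist_force: [4.9, 2.6, 4.6]
gripper_width: 0.012
grasp_force: 30.0
```

>>> {"method": "step_arm", "body": {
  "translation": [
    [-0.0062,0.0027,0],
    [-0.0059,0.0033,0],
    [0,0,0]
  ],
  "spin": [-5.5,-5.5,0],
  "hand": [0.006,0.006,0.006]
}}

```text
time: 19.45
tool_pos: [0.5068, -0.1983, 0.0594]
eef_rot: [0.001, 0.875, 0.485, 0.001]
wrist_force: [5.2, 0.2, 2.0]
gripper_width: 0.0117
grasp_force: 30.0
```

>>> {"method": "step_arm", "body": {
  "translation": [
    [-0.0055,0.0038,0],
    [-0.0051,0.0043,0],
    [0,0,0]
  ],
  "spin": [-5.5,-5.5,0],
  "hand": [0.006,0.006,0.006]
}}

```text
time: 19.82
tool_pos: [0.4966, -0.1904, 0.0594]
eef_rot: [0.001, 0.917, 0.399, 0.001]
wrist_force: [7.4, -0.8, 0.3]
gripper_width: 0.012
grasp_force: 30.0
```

>>> {"method": "step_arm", "body": {
  "translation": [
    [-0.0047,0.0048,0],
    [-0.0042,0.0052,0],
    [0,0,0]
  ],
  "spin": [-5.5,-5.5,0],
  "hand": [0.006,0.006,0.006]
}}

```text
time: 20.2
tool_pos: [0.488, -0.1807, 0.0595]
eef_rot: [0.002, 0.951, 0.309, 0.002]
wrist_force: [7.2, -3.9, 0.8]
gripper_width: 0.0119
grasp_force: 30.0
```

>>> {"method": "step_arm", "body": {
  "translation": [
    [-0.0037,0.0056,0],
    [-0.0031,0.0059,0],
    [0,0,0]
  ],
  "spin": [-5.5,-5.5,0],
  "hand": [0.006,0.006,0.006]
}}

```text
time: 20.58
tool_pos: [0.4814, -0.1695, 0.0595]
eef_rot: [0.002, 0.976, 0.216, 0.002]
wrist_force: [7.1, -6.9, -0.4]
gripper_width: 0.0119
grasp_force: 30.0
```

>>> {"method": "step_arm", "body": {
  "translation": [
    [-0.0026,0.0062,0],
    [-0.0019,0.0064,0],
    [0,0,0]
  ],
  "spin": [-5.5,-5.5,0],
  "hand": [0.006,0.006,0.006]
}}

```text
time: 20.95
tool_pos: [0.4771, -0.157, 0.0595]
eef_rot: [0.002, 0.993, 0.122, 0.002]
wrist_force: [6.4, -9.5, -0.2]
gripper_width: 0.012
grasp_force: 30.0
```

>>> {"method": "step_arm", "body": {
  "translation": [
    [-0.0013,0.0066,0],
    [-0.0007,0.0067,0],
    [0,0,0]
  ],
  "spin": [-5.5,-5.5,0],
  "hand": [0.006,0.006,0.006]
}}

```text
time: 21.32
tool_pos: [0.4753, -0.1438, 0.0594]
eef_rot: [0.001, 1.0, 0.026, 0.002]
wrist_force: [6.5, -10.0, -0.9]
gripper_width: 0.012
grasp_force: 30.1
```

>>> {"method": "step_arm", "body": {
  "translation": [
    [0.0,0.0067,0],
    [0.0006,0.0067,0],
    [0.0002,0.0012,0],
    [0,0,0]
  ],
  "spin": [-5.5,-5.5,-1,0],
  "hand": [0.006,0.006,0.006,0.006]
}}

```text
time: 21.82
tool_pos: [0.4761, -0.1316, 0.0595]
eef_rot: [0.003, 0.997, -0.077, 0.003]
wrist_force: [-1.0, -36.9, -4.8]
gripper_width: 0.0118
grasp_force: 30.1
```

>>> {"method": "step_arm", "body": {
  "translation": [
    [0,-0.003,0],
    [0,0,0],
    [0,0,0],
    [0,0,0.03],
    [0,0,0.05],
    [-0.005,-0.01,0.05],
    [-0.005,-0.01,0.05],
    [0,0,0]
  ],
  "spin": [0,0,0,0,0,0,0,0],
  "hand": [0.03,0.035,0.035,0.035,0.035,0.035,0.035,0.035]
}}

```text
time: 22.82
tool_pos: [0.465, -0.1518, 0.2421]
eef_rot: [0.001, 0.997, -0.078, 0.003]
wrist_force: [0.1, 0.4, -0.5]
gripper_width: 0.035
grasp_force: 0.0
```

Run:
```python
from fit import *
print(r.sense()['tool_pos'])
for n in('wrist','scene'):
    c=cap(n); save(c,f'pics/{n}4.png'); X=cloud(c)[c['range_z']>0]
    for k,b in dict(plugs=(.5,.6,-.11,-.04,.0545,.063),jawscell=(.5,.6,-.12,-.03,.044,.053),wing=(.5,.6,-.05,.04,.072,.09),handle=(.43,.50,-.2,-.08,.05,.072)).items():
        P=X[:0]
        try: P=box(X,*b)
        except Exception: pass
        if len(P)>8: rect(P,n+k)
a=cv2.resize(cv2.imread('pics/scene4.png')[130:230,290:400],None,fx=3.6,fy=4,interpolation=cv2.INTER_CUBIC)
b=cv2.resize(cv2.imread('pics/wrist4.png')[:250,120:520],(400,400)); cv2.imwrite('pics/fin.png',np.hstack([a,b]))
```

```text
[ 0.46495885 -0.15177257  0.24205663]
wristplugs 150 c 546.0 -76.3 LxW 40.8 10.7 yaw -2.6 zmed 0.0571
wristjawscell 2187 c 546.0 -74.8 LxW 59.7 55.2 yaw 87.1 zmed 0.0489
wristwing 633 c 549.8 0.4 LxW 48.2 14.0 yaw 16.2 zmed 0.0791
wristhandle 408 c 476.7 -131.6 LxW 48.1 12.1 yaw -7.7 zmed 0.0635
sceneplugs 22 c 545.9 -75.7 LxW 42.9 7.5 yaw -5.9 zmed 0.0571
scenejawscell 218 c 544.0 -74.0 LxW 63.4 56.2 yaw 86.4 zmed 0.0494
scenewing 106 c 549.0 3.9 LxW 46.4 12.7 yaw 17.0 zmed 0.0776
scenehandle 116 c 475.4 -127.9 LxW 49.1 12.9 yaw -6.3 zmed 0.0591
```

View pics/fin.png

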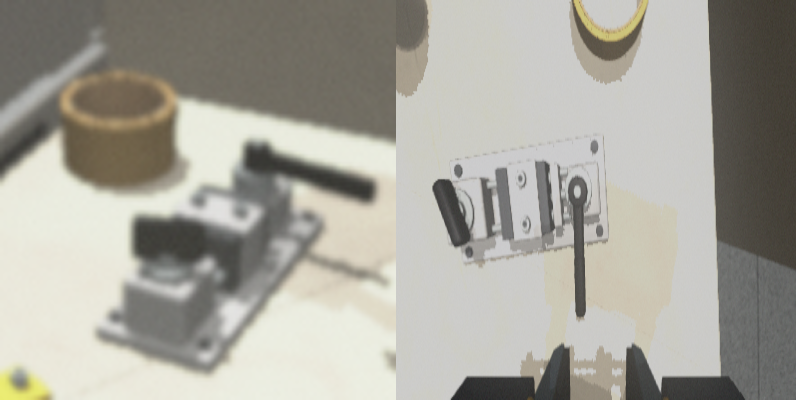

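The picture shows the lever fully home with its handle yaw at -7.7°, which is 1.65 rad. The wing yaw of 16.2° puts the nut at 2.80 rad, and the cell is gripped about 1.5 mm from the bed's middle.

```bash
python3 -c "
from h import *
print(finish_job())"
```

```text
the job is handed in; nothing more can be done
None
```

The job is handed in with everything done in the order asked: the cell is gripped in the clamp about 1.5 mm from the bed's middle, the nut at about 2.8 rad, the lever home at about 1.65 rad, the robot clear, and 22.8 s used at the last reading.

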